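# Weigh and discard a broken vial through the glass-waste flap

## Robot

A 6-joint arm with a two-finger parallel gripper is mounted at the origin on the work surface. World frame = base frame: x ahead of the robot, y to its left, z up, the work surface at z = 0. Lengths are in mm, angles in rad, forces in N, time in s.
With the tool pointing down it reaches from about 350 to 950 mm from the base axis. Payload 17.4 kg.
Tool frame: the origin (TCP) lies on the centre line of the jaws, within the pads' length; the fingertips stand 19 mm ahead of it and the grasp point (between the pads) is the TCP; x points along the fingers, z is the direction in which the jaws open and shut, and the axes are right-handed (so a half turn about x gives the same grasp; the last joint's range is limited). The gripper opens to 93 mm and grips with 3 to 60 N. Pads are 15 mm wide; open, the fingers measure 128 mm over their backs; the gripper's body (75 mm by 188 mm) begins 65 mm behind the grasp point.
Start: joints at [-1.375, 0.116, 1.442, -0, 1.584, -0.038], TCP at [156.371, -656.643, 237.646] pointing down, gripper open.
Joint ranges: [-2.83, 2.83], [-0.83, 2.19], [0.07, 2.5], [-1.14, 4.28], [0.01, 3], [-2.97, 2.97]. Speed limits (rad/s): [1.89, 1.89, 2.22, 3.14, 3.14, 3.14].

## Interface

Orientations are given as a unit quaternion [x, y, z, w].
In Python, from rig import robot gives the robot as it stands.
- The arm moves only by the tool carry_out, never from a script. Its argument "increments" is a list of rows, each an object with "dr": the turn, a rotation vector about the tool's x, y, z in rad, a list of three; "translation": the shift along the tool's x, y, z in mm, a list of three; "jaw": the closure, from 0 (fully open) to 1 (shut). In form: [{"dr": [rx, ry, rz], "translation": [tx, ty, tz], "jaw": jaw}, ...]. A call has 1 to 20 rows; each row is the pose to reach, as a shift and turn from the pose commanded when the call began, along the tool's axes at that moment; what a row does not reach only later rows make up. A row lasts 1/8 s, in which the tool goes at most 62.5 mm and 10.7 degrees, less where a joint would pass 70% of its speed; a pose out of reach is approached as far as the arm can. A call with a gripper value outside its range is refused whole. The fingers move at their own pace and stop on an object; the grip force is fixed at half the most. Time passes only in rows, so rows that repeat a pose let the fingers close. It gives the time, the measured TCP pose, the force and the opening at its end, in the units of the state.
- robot.observe(): the state, without advancing time (a new reading comes with each control period).
- robot.camera(name): name is "scene" or "top"; returns the picture (384x512x3 uint8, red, green, blue); there is no depth.
- robot.camera_params(name): a dict with "fx", "fy", "cx", "cy" (pixels), "origin" and "attitude" of the camera in the world. Camera axes: x right, y down, z forward; pixel columns grow to the right and rows downward; lengths in mm; the calibration is good to about 2 mm. A picture is of the moment at which its call begins. camera_params takes no time and is no camera call.
- robot.hand_in(): hands the job in, once; it reports no verdict.
Trained networks look in the newest picture that a camera, given by its name, has taken for a name from the list of things; names that differ only in an ending like _2 or _b are one class to them, and where a whole thing is asked for, a point or a joint stands for the part that bears it (a point fixed in the world has none). Each returns a list of dicts, best first, with "p" (0 to 1); they miss things now and then, are a little off and sometimes report something else, mostly with a low value. They report only what shows in the picture. A call takes as long as a camera call. They do not tell look-alikes from the thing itself.
- robot.outline_of(camera, query): "pixels" (384x512 bool, what is visible of it).
- robot.pinpoint(camera, query): "centre" ([x, y, z] in mm, in the coordinates of the camera as it stood for that picture, good to about 4 mm: a listed point, or the origin of a listed thing).
The state is a dict: "time": time; "qpos": joint angles; "dq": joint speeds; "joint_torque": joint torques, N m; "eef_pos": TCP position; "tcp_rot": TCP orientation; "ft_force": force on the tool from outside, world axes, zero at the start; "moment": the same for the moment, N m; "grip_width": opening from 0.0 (shut) to 1.0 (fully open).
Only numpy, scipy, OpenCV 4.12 (cv2) and the standard library are available. Lean on these libraries where they do the work, as an engineer would, in place of code of your own. Each camera call takes 0.05 s, during which the arm holds its last target. There are 200 camera calls.

## Task

Take the broken vial (the short one with no cap) out of the rack and stand it upright on the balance pan, letting go of it for a good second so that it can be weighed. Then pick it up again, this time round its body, so that you can lay it on its side across the sloping tray of the glass-waste chute, and let go of it there with the flap still shut. Hold the sprung flap open (the lever at the chute's side, pressed down, opens it) until the vial has rolled through into the hidden bin, then let the flap spring shut; leave the two sound vials in the rack, the beaker and the bottle where they stand.

Things in the scene. Friction and masses are not known exactly. Their poses are not given: they have to be found in the camera images.
- broken_center (a point): Centre of the broken vial, half-way up. An amber glass cylinder 36 mm in diameter and 80 mm tall (so 40 mm from this point to either end), without cap, its top a jagged edge; about 60 g. z points from its flat bottom to its broken top. At the start it stands in one of the rack's three holes, its bottom 10 mm above the bench and 60 mm standing out of the hole; which hole varies. It rolls when it lies.
- sound1_center (a point): A point 40 mm above the bottom of a sound vial in the rack: same amber body 36 mm in diameter, but with shoulder and white screw cap, 104 mm tall in all. To be left alone.
- sound2_center (a point): The same point of the other sound vial. To be left alone.
- rack: White plastic rack, fixed, 70 mm (x) by 220 mm (y) by 30 mm tall; origin at the centre of its underside. Three holes 39 mm wide and 20 mm deep in a row along its y axis, 70 mm apart, the middle one at its centre.
- pan (a point): Centre of the balance's round steel pan, on its upper face, 66 mm above the bench. The pan is 110 mm in diameter and does not move. The grey balance body under it, 220 mm (x) by 150 mm (y), is 56 mm tall (its black display panel at the front reaches 60 mm); the pan's centre lies 30 mm towards x from the body's centre; z up.
- chute: The white glass-waste chute, fixed. Origin on the bench, below the middle of the slot; x points into the chute, y to its left (seen from the robot), z up. Behind the slot (x from 0 to 190 mm) is the closed bin, 142 mm tall and 150 mm wide, its inner floor at z = 6 mm; on the -x side is the sloping tray, on the -y side the lever.
- slot (a point): Middle of the slot's lower edge, at x = 0, z = 70 mm in the chute's frame; axes as the chute's. The slot is upright, in the plane x = 0, 138 mm wide, from z = 70 mm to 128 mm, shut by the flap.
- tray (a point): A point on the steel tray's upper face, mid-width, 110 mm (in x) before the slot, at z = 99.5 mm; axes as the chute's. The tray is 170 mm long in x, 138 mm wide inside, and slopes down at 15 degrees to the slot (z = 115 mm at the outer end, 70 mm at the slot); 6 mm thick cheeks stand about 10 mm over it. A vial laid here along y rolls down and comes to rest against the shut flap.
- flap (a joint): Angle of the sprung flap in rad: 0 shut, 1.2 fully open. The plate hangs from a shaft along the chute's y axis at x = 0, z = 128 mm and swings inwards (to +x). A spring shuts it; a vial's weight cannot open it. The vial passes from about 0.9 rad on. The lever is fixed to the same shaft and turns with the plate.
- lever_pad (a point): Middle of the top of the black pad (42 x 38 mm) of the flap's lever, 112 mm to -y of the chute's middle. At rest the lever points to -x and 25 degrees up, pad 75 mm from the shaft (x = -65, z = 166 mm in the chute's frame). Pressed down it opens the flap, angle for angle: at 1.0 rad the pad is at x = -67, z = 94 mm. 2 N to start, about 4 N at 1 rad. Under it is only the bench.
- beaker: Empty glass beaker, 68 mm wide, 90 mm tall; origin at the centre of its underside. To be left alone.
- reagent: Amber reagent bottle, 60 mm in diameter, 130 mm tall; origin at the centre of its underside. To be left alone.
Mind the look-alikes: they are no part of the job. Leave any purple look-alike of the part that bears broken_center alone.

How it is judged (in metres and radians):
On the way, in this order (a step that is already met when the one before it is completed fails the run):
1. the broken vial stands upright on the balance pan, let go, for 0.8 s (horizontal distance between broken_center and pan below 0.05 m and z of broken_center in the frame of pan between 0.03 and 0.05 m and angle between broken_center's own z axis and vertical below 0.12 rad and linear speed of broken below 0.03 m/s and contact force between the fingers and broken below 0.05 N), for 0.8 s.
2. the broken vial lies across the tray, let go and at rest, with the flap shut (x of broken_center in the frame of chute between -0.18 and -0.005 m and y of broken_center in the frame of chute between -0.075 and 0.075 m and z of broken_center in the frame of chute between 0.075 and 0.15 m and angle between the z axis of broken_center and the y axis of chute, either way round below 0.5 rad and value of joint flap below 0.15 rad and linear speed of broken below 0.03 m/s and contact force between the fingers and broken below 0.05 N), for 0.2 s.
3. the vial has gone through the slot while the flap is still held open (x of broken_center in the frame of chute between 0.01 and 0.18 m and y of broken_center in the frame of chute between -0.075 and 0.075 m and z of broken_center in the frame of chute below 0.09 m and value of joint flap above 0.5 rad), for 0.1 s.
At the end, for the whole second after the job is handed in: The broken vial lies at rest in the bin behind the flap, the flap is shut (under 0.08 rad), and the two sound vials, the beaker and the bottle stand within 20 mm of where they were, the vials upright (x of broken_center in the frame of chute between 0.01 and 0.18 m and y of broken_center in the frame of chute between -0.075 and 0.075 m and z of broken_center in the frame of chute between 0 and 0.07 m and linear speed of broken below 0.05 m/s and value of joint flap below 0.08 rad and distance of each of sound1_center, sound2_center, beaker, reagent from where it was at the start of the episode below 0.02 m and angle between each of sound1_center, sound2_center's own z axis and vertical below 0.2 rad); the robot touches nothing.
It fails at once if a sound vial is moved by more than 20 mm or tipped (distance of sound1_center from where it was at the start of the episode above 0.02 m or angle between sound1_center's own z axis and vertical above 0.2 rad).
It fails at once if the other sound vial is moved by more than 20 mm or tipped (distance of sound2_center from where it was at the start of the episode above 0.02 m or angle between sound2_center's own z axis and vertical above 0.2 rad).
It fails at once if the beaker is moved by more than 20 mm or tipped (distance of beaker from where it was at the start of the episode above 0.02 m or angle between beaker's own z axis and vertical above 0.2 rad).
It fails at once if the reagent bottle is moved by more than 20 mm or tipped (distance of reagent from where it was at the start of the episode above 0.02 m or angle between reagent's own z axis and vertical above 0.2 rad).
It also fails if it takes over 64 s, if anything falls off the work surface, if the arm or the gripper's body presses on something with over 40 N, if the wrist force passes 120 N, or if a joint passes its speed limit or range.

## Working session

There is one attempt and no reset: what is moved stays moved. The work goes in short steps, Python scripts to look and compute and a tool call to move; the robot and the scene stay as the last step left them, time stands still between calls to the robot, and variables do not carry over. Pictures are saved under pics/ and viewed, about 8 in all and at most 12, crops included, and the job is handed in when it is done.

Besides the shell and the picture viewer there is one more tool, called as name([rows], argument=value, ...), one row to a line, values as JSON. carry_out: Moves the arm, as the interface text tells. Its arguments: {"type":"object","properties":{"increments":{"type":"array"}},"required":["increments"]}

```bash
mkdir -p pics
cat > h.py <<'E'
import numpy as np, cv2
from scipy.spatial.transform import Rotation as R
from rig import robot
def cam(n):
    p=robot.camera_params(n); a=np.array(p['attitude'],float)
    M=R.from_quat(a).as_matrix() if a.size==4 else a.reshape(3,3)
    return p,M,np.array(p['origin'],float)
def shot(n,f): 
    im=robot.camera(n); cv2.imwrite('pics/'+f,im[:,:,::-1]); return im
def proj(n,P):
    p,M,o=cam(n); c=M.T@(np.array(P)-o); return np.round([p['fx']*c[0]/c[2]+p['cx'],p['fy']*c[1]/c[2]+p['cy']],1)
def find(n,q):
    p,M,o=cam(n)
    return [(round(d['p'],2),np.round(M@np.array(d['centre'])+o,1)) for d in robot.pinpoint(n,q)]
E
python3 - <<'E'
from h import *
a=shot('scene','a.png');b=shot('top','b.png')
cv2.imwrite('pics/ab.png',np.vstack([a,b])[:,:,::-1])
for n in('scene','top'):
    p,M,o=cam(n);print(n,p['fx'],o,M[:,2])
    for q in ['broken_center','sound1_center','rack','pan','chute','slot','tray','lever_pad','beaker','reagent']:
        print(q,[(p,x.tolist(),proj(n,x).tolist()) for p,x in find(n,q)])
s=robot.observe();print(s['time'],s['eef_pos'],s['tcp_rot'],s['ft_force'],R.from_quat(s['tcp_rot']).as_matrix())
E
```

```text
scene 467.7901994981378 [1414.5503242  -708.18255583  815.37481481] [-0.63376785  0.55017999 -0.54372814]
broken_center [(0.62, [531.1, -297.6, 47.0], [152.0, 250.5]), (0.59, [430.6, -406.6, 39.9], [95.5, 250.7]), (0.5, [424.1, -263.0, 43.8], [143.7, 227.4])]
sound1_center [(0.82, [541.7, -371.8, 48.6], [127.6, 264.3]), (0.71, [515.3, -228.5, 47.2], [171.9, 237.2])]
rack [(0.57, [528.5, -302.9, -0.4], [151.7, 265.0])]
pan [(0.67, [594.8, -28.6, 64.5], [248.5, 217.8])]
chute [(0.63, [618.6, 362.3, -0.8], [344.8, 193.8])]
slot [(0.56, [616.8, 361.0, 69.8], [346.6, 175.1])]
tray [(0.93, [508.5, 349.7, 99.0], [320.2, 155.8])]
lever_pad [(0.76, [567.5, 248.3, 171.0], [313.5, 151.4])]
beaker [(0.55, [715.9, -245.0, 1.7], [211.5, 293.5])]
reagent [(0.87, [803.1, 75.3, 0.6], [327.3, 257.5])]
top 368.0204205166314 [ 568.91531371  -14.40954119 1051.08719186] [ 0.03874944  0.00876283 -0.99921054]
broken_center [(0.8, [430.4, -264.7, 37.0], [349.8, 260.4]), (0.73, [426.9, -406.1, 40.7], [402.3, 260.7]), (0.67, [527.2, -302.5, 49.3], [363.7, 224.7])]
sound1_center [(0.79, [541.3, -369.6, 50.6], [388.5, 219.0])]
rack [(0.76, [527.5, -306.6, 1.1], [360.2, 224.0])]
pan [(0.92, [597.0, -33.0, 68.0], [263.7, 201.1])]
chute [(0.84, [615.6, 362.9, 1.5], [124.9, 198.6])]
slot [(0.63, [617.9, 361.9, -1.7], [125.6, 197.8]), (0.59, [616.7, 362.5, 67.7], [116.2, 197.3])]
tray [(0.85, [507.7, 349.1, 101.8], [116.7, 238.9])]
lever_pad [(0.76, [565.9, 239.9, 166.8], [151.4, 215.6]), (0.27, [594.1, -32.4, 68.5], [263.5, 202.2])]
beaker [(0.71, [719.8, -242.8, -0.3], [335.5, 157.3])]
reagent [(0.73, [801.2, 73.5, -2.1], [224.6, 132.0])]
1.1 [ 156.37210306 -656.63933821  237.67380273] [ 0.43824516  0.55490829 -0.43827674  0.55491573] [ 0.81116794 -0.52949817  0.89065302] [[-1.94338232e-05  9.72785060e-01  2.31709356e-01]
 [-4.15614498e-05  2.31709355e-01 -9.72785060e-01]
 [-9.99999999e-01 -2.85351096e-05  3.59273588e-05]]
```

View pics/ab.png

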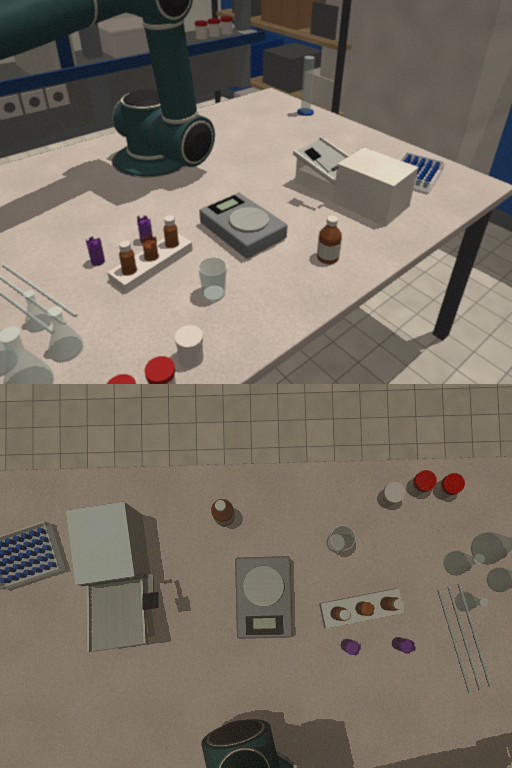

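The two pictures show the rack with three amber vials at top-view pixels (340,230), (365,224) and (392,219). There are also two purple vials outside the rack, at (350,262) and (402,261). The candidates for the broken vial are the middle rack vial, which is short and has no cap, and the two purple look-alikes. I expect the middle one at (364,225), and one crop will confirm it.

```bash
cat >> h.py <<'E'
def frame(x,z):
    x=np.array(x,float);x/=np.linalg.norm(x);z=np.array(z,float);z-=x*(x@z);z/=np.linalg.norm(z)
    return np.column_stack([x,np.cross(z,x),z])
def plan(*targets):
    s=robot.observe();M=R.from_quat(s['tcp_rot']).as_matrix();p=np.array(s['eef_pos'])
    print('t',round(s['time'],2),'p',p.round(1),'q',np.round(s['qpos'],2))
    for P,T in targets:
        print('dr',R.from_matrix(M.T@T).as_rotvec().round(3).tolist(),'tr',(M.T@(np.array(P)-p)).round(1).tolist())
E
python3 - <<'E'
from h import *
a=cv2.imread('pics/a.png');b=cv2.imread('pics/b.png')
cv2.imwrite('pics/c.png',np.hstack([cv2.resize(a[200:300,80:200],(400,333)),cv2.resize(b[190:280,310:418],(400,333))]))
T=frame([0,0,-1],[np.cos(.184),np.sin(.184),0])
plan(([529,-301,190],T),([529,-301,70],T))
E
```

```text
t 1.1 p [ 156.4 -656.6  237.7] q [-1.37  0.12  1.44 -0.    1.58 -0.04]
dr [-1.521, 0.0, 0.0] tr [47.7, 444.9, -259.6]
dr [-1.521, 0.0, 0.0] tr [167.7, 444.9, -259.6]
```

View pics/c.png

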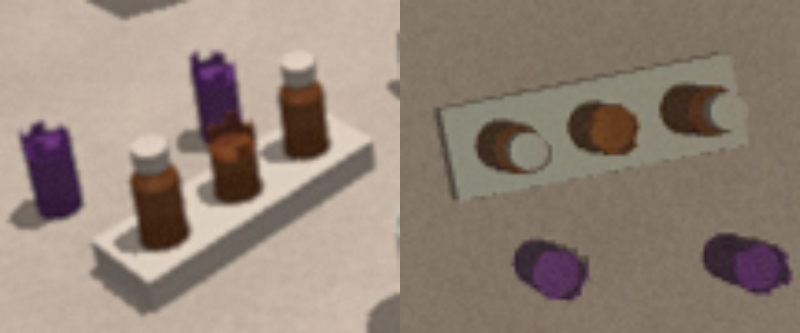

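The crop shows the middle rack vial is amber and jagged with no cap, standing between two capped vials, so it is the target. The purple vials stand outside the rack. I'm moving above it and then down.

carry_out([
  {"dr": [-1.521, 0, 0], "translation": [47.7, 444.9, -259.6], "jaw": 0},
  {"dr": [-1.521, 0, 0], "translation": [47.7, 444.9, -259.6], "jaw": 0},
  {"dr": [-1.521, 0, 0], "translation": [47.7, 444.9, -259.6], "jaw": 0},
  {"dr": [-1.521, 0, 0], "translation": [47.7, 444.9, -259.6], "jaw": 0},
  {"dr": [-1.521, 0, 0], "translation": [47.7, 444.9, -259.6], "jaw": 0},
  {"dr": [-1.521, 0, 0], "translation": [47.7, 444.9, -259.6], "jaw": 0},
  {"dr": [-1.521, 0, 0], "translation": [47.7, 444.9, -259.6], "jaw": 0},
  {"dr": [-1.521, 0, 0], "translation": [47.7, 444.9, -259.6], "jaw": 0},
  {"dr": [-1.521, 0, 0], "translation": [47.7, 444.9, -259.6], "jaw": 0},
  {"dr": [-1.521, 0, 0], "translation": [47.7, 444.9, -259.6], "jaw": 0},
  {"dr": [-1.521, 0, 0], "translation": [47.7, 444.9, -259.6], "jaw": 0},
  {"dr": [-1.521, 0, 0], "translation": [47.7, 444.9, -259.6], "jaw": 0},
  {"dr": [-1.521, 0, 0], "translation": [47.7, 444.9, -259.6], "jaw": 0},
])

```text
time: 2.72
eef_pos: [528.5, -301.8, 190.1]
tcp_rot: [-0.064, 0.704, 0.064, 0.704]
ft_force: [0.2, -0.2, 1.2]
grip_width: 1.003
```

Run:
```python
from h import *
T=frame([0,0,-1],[np.cos(.184),np.sin(.184),0])
plan(([529,-301,110],T),([529,-301,70],T))
a=shot('scene','d.png')
for q in ['broken_center','rack','sound1_center']: print(q,find('scene',q))
cv2.imwrite('pics/d1.png',cv2.resize(a[150:300,80:260],(720,600))[:,:,::-1])
```

```text
t 2.73 p [ 528.5 -301.8  190.1] q [-0.56 -0.01  1.65 -0.    1.5  -0.74]
dr [-0.002, 0.0, 0.0] tr [80.1, 0.7, 0.6]
dr [-0.002, 0.0, 0.0] tr [120.1, 0.7, 0.6]
broken_center [(0.81, array([ 429. , -408.5,   40.8])), (0.61, array([ 529.9, -298.7,   44.8])), (0.57, array([ 425.3, -260.1,   44.2])), (0.43, array([617.2, 364.6,  -0.9])), (0.39, array([564.8, 246.8, 169.8]))]
rack [(0.77, array([ 527.6, -302.9,    2.8]))]
sound1_center [(0.6, array([ 543.5, -368.5,   51.3]))]
```

View pics/d1.png

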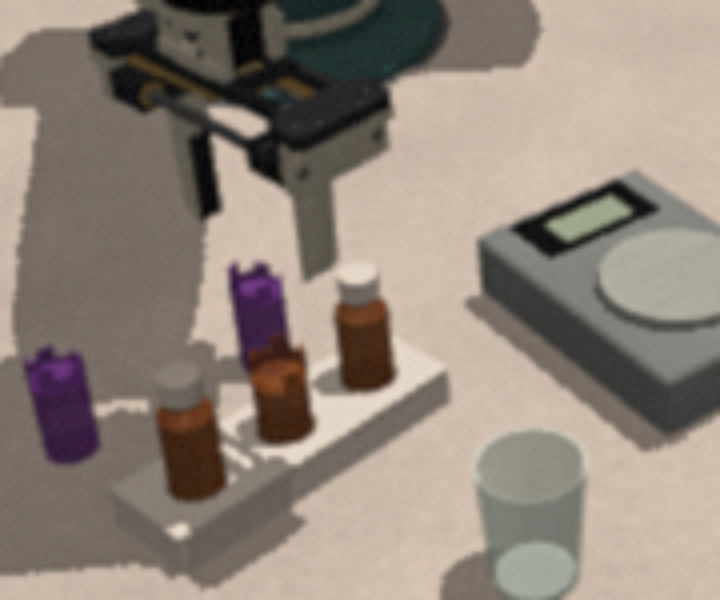

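The jaws straddle the rack row above the middle vial, between the two capped ones. I'll descend, close and lift.

carry_out([
  {"dr": [0, 0, 0], "translation": [50, 0, 0], "jaw": 0},
  {"dr": [0, 0, 0], "translation": [95, 0, 0], "jaw": 0},
  {"dr": [0, 0, 0], "translation": [120, 0, 0], "jaw": 0},
  {"dr": [0, 0, 0], "translation": [120, 0, 0], "jaw": 1},
  {"dr": [0, 0, 0], "translation": [120, 0, 0], "jaw": 1},
  {"dr": [0, 0, 0], "translation": [120, 0, 0], "jaw": 1},
  {"dr": [0, 0, 0], "translation": [120, 0, 0], "jaw": 1},
  {"dr": [0, 0, 0], "translation": [120, 0, 0], "jaw": 1},
  {"dr": [0, 0, 0], "translation": [120, 0, 0], "jaw": 1},
])

```text
time: 4.05
eef_pos: [529.1, -301.0, 70.1]
tcp_rot: [-0.065, 0.704, 0.065, 0.704]
ft_force: [0.1, -0.2, 0.5]
grip_width: 0.403
```

carry_out([
  {"dr": [0, 0, 0], "translation": [-20, 0, 0], "jaw": 1},
  {"dr": [0, 0, 0], "translation": [-60, 0, 0], "jaw": 1},
  {"dr": [0, 0, 0], "translation": [-110, 0, 0], "jaw": 1},
  {"dr": [0, 0, 0], "translation": [-130, 0, 0], "jaw": 1},
  {"dr": [0, 0, 0], "translation": [-130, 0, 0], "jaw": 1},
])

```text
time: 4.68
eef_pos: [529.3, -301.2, 201.5]
tcp_rot: [-0.065, 0.703, 0.064, 0.705]
ft_force: [0.5, -1.2, -1.8]
grip_width: 0.383
```

Run:
```python
from h import *
T=frame([0,0,-1],[np.cos(.184),np.sin(.184),0])
s=robot.observe();print(s['grip_width'],s['ft_force'])
plan(([596,-31,200],T),([596,-31,128],T))
a=shot('scene','e.png');print(find('scene','broken_center'))
cv2.imwrite('pics/e1.png',cv2.resize(a[130:300,80:280],(706,600))[:,:,::-1])
```

```text
0.3833456762575551 [ 0.47345936 -1.19373933 -1.7533585 ]
t 4.67 p [ 529.3 -301.2  201.5] q [-0.56 -0.02  1.64 -0.    1.52 -0.74]
dr [0.0, 0.002, 0.002] tr [1.3, 253.5, 115.0]
dr [0.0, 0.002, 0.002] tr [73.3, 253.6, 114.9]
[(0.89, array([ 429.8, -408.4,   40.2])), (0.86, array([ 531.2, -298.6,  176.7])), (0.61, array([ 422.5, -262.1,   40.4]))]
```

View pics/e1.png

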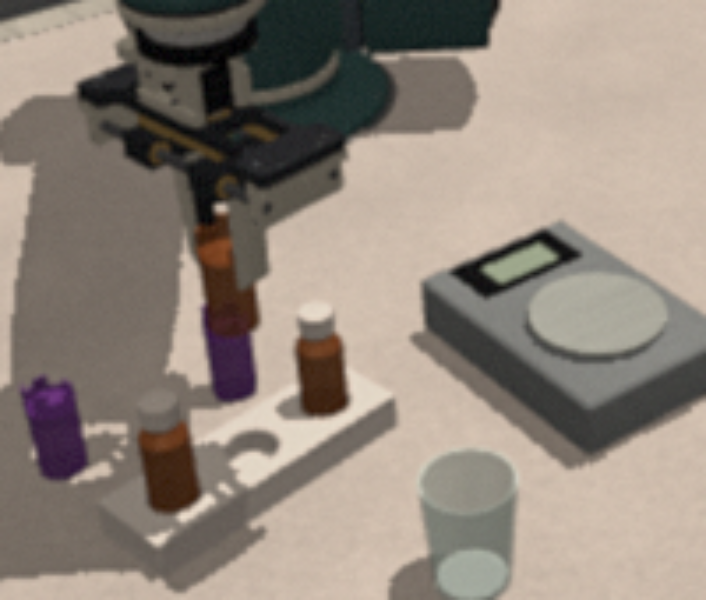

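The vial is in the jaws, the middle hole is empty and both sound vials stand. Next I carry it to the pan.

carry_out([
  {"dr": [0, 0, 0], "translation": [0, 40, 18], "jaw": 1},
  {"dr": [0, 0, 0], "translation": [0, 90, 41], "jaw": 1},
  {"dr": [0, 0, 0], "translation": [0, 140, 63], "jaw": 1},
  {"dr": [0, 0, 0], "translation": [0, 190, 86], "jaw": 1},
  {"dr": [0, 0, 0], "translation": [1, 230, 104], "jaw": 1},
  {"dr": [0, 0, 0], "translation": [1, 253.5, 115], "jaw": 1},
  {"dr": [0, 0, 0], "translation": [1, 253.5, 115], "jaw": 1},
  {"dr": [0, 0, 0], "translation": [35, 253.5, 115], "jaw": 1},
  {"dr": [0, 0, 0], "translation": [60, 253.5, 115], "jaw": 1},
  {"dr": [0, 0, 0], "translation": [70, 253.5, 115], "jaw": 1},
  {"dr": [0, 0, 0], "translation": [73, 253.5, 115], "jaw": 1},
  {"dr": [0, 0, 0], "translation": [74, 253.5, 115], "jaw": 1},
])

```text
time: 6.28
eef_pos: [595.8, -31.3, 126.8]
tcp_rot: [-0.065, 0.704, 0.065, 0.704]
ft_force: [-5.3, -2.0, 8.9]
grip_width: 0.381
```

Contact felt (about 9 N). I'll release, rise clear and wait.

carry_out([
  {"dr": [0, 0, 0], "translation": [0, 0, 0], "jaw": 0},
  {"dr": [0, 0, 0], "translation": [0, 0, 0], "jaw": 0},
  {"dr": [0, 0, 0], "translation": [0, 0, 0], "jaw": 0},
  {"dr": [0, 0, 0], "translation": [0, 0, 0], "jaw": 0},
  {"dr": [0, 0, 0], "translation": [-20, 0, 0], "jaw": 0},
  {"dr": [0, 0, 0], "translation": [-60, 0, 0], "jaw": 0},
  {"dr": [0, 0, 0], "translation": [-110, 0, 0], "jaw": 0},
  {"dr": [0, 0, 0], "translation": [-150, 0, 0], "jaw": 0},
  {"dr": [0, 0, 0], "translation": [-180, 0, 0], "jaw": 0},
  {"dr": [0, 0, 0], "translation": [-180, 0, 0], "jaw": 0},
  {"dr": [0, 0, 0], "translation": [-180, 0, 0], "jaw": 0},
  {"dr": [0, 0, 0], "translation": [-180, 0, 0], "jaw": 0},
])

```text
time: 7.78
eef_pos: [595.4, -30.7, 305.0]
tcp_rot: [-0.065, 0.705, 0.065, 0.704]
ft_force: [-0.1, -0.6, -0.6]
grip_width: 1.0
```

Run:
```python
from h import *
a=shot('scene','f.png');print(find('scene','broken_center'))
b=shot('top','g.png');print(find('top','broken_center'),find('top','slot'),find('top','chute'),find('top','tray'),find('top','lever_pad'))
cv2.imwrite('pics/f1.png',np.hstack([cv2.resize(a[100:250,180:360],(400,333)),cv2.resize(b[120:280,70:310],(400,333))])[:,:,::-1])
plan()
```

```text
[(0.94, array([598.1, -26.1, 101.7])), (0.85, array([ 430.4, -410.5,   39.4])), (0.58, array([ 427.2, -262. ,   44.7])), (0.5, array([802.9,  74.7,   5. ]))]
[(0.63, array([ 425.9, -406.4,   41.3])), (0.57, array([ 425.5, -265.7,   37.4]))] [(0.93, array([616.3, 361.8,  67.6])), (0.58, array([ 721.1, -241.1,    7. ]))] [(0.87, array([617.2, 361.7,  -2. ])), (0.4, array([799.8,  73.6,  -1.2]))] [(0.72, array([504.3, 348.4,  99.4]))] [(0.71, array([566.1, 239.4, 165.9]))]
t 8.18 p [595.7 -30.8 305.9] q [-0.09 -0.06  1.52  0.    1.69 -0.28]
```

View pics/f1.png

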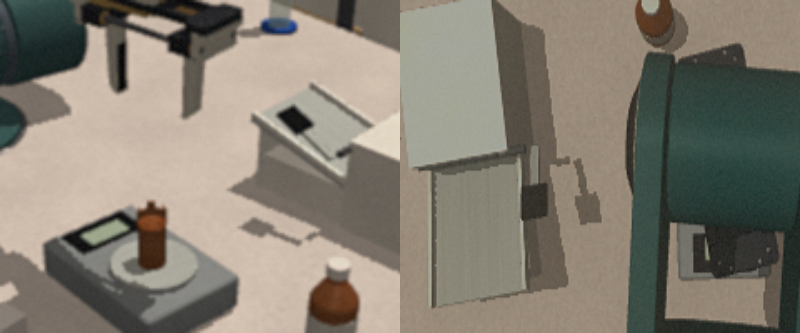

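The vial stands upright on the pan at about (596,-30,104). The flap is shut and the lever pad agrees with the model. Next I work out a tilted approach for gripping it round the body.

Run:
```python
from h import *
a=np.radians(35);x=np.array([0,np.cos(a),-np.sin(a)]);T=frame(x,[1,0,0])
g=np.array([596,-31,108])-9*x
plan((g-120*x,T),(g,T))
```

```text
t 8.18 p [595.7 -30.8 305.9] q [-0.09 -0.06  1.52  0.    1.69 -0.28]
dr [0.17, -0.088, 0.957] tr [123.9, -104.2, -19.1]
dr [0.17, -0.088, 0.957] tr [192.7, -7.5, -1.1]
```

carry_out([
  {"dr": [0.17, -0.088, 0.957], "translation": [20, -104.2, -19.1], "jaw": 0},
  {"dr": [0.17, -0.088, 0.957], "translation": [20, -104.2, -19.1], "jaw": 0},
  {"dr": [0.17, -0.088, 0.957], "translation": [60, -104.2, -19.1], "jaw": 0},
  {"dr": [0.17, -0.088, 0.957], "translation": [123.9, -104.2, -19.1], "jaw": 0},
  {"dr": [0.17, -0.088, 0.957], "translation": [123.9, -104.2, -19.1], "jaw": 0},
  {"dr": [0.17, -0.088, 0.957], "translation": [123.9, -104.2, -19.1], "jaw": 0},
  {"dr": [0.17, -0.088, 0.957], "translation": [123.9, -104.2, -19.1], "jaw": 0},
  {"dr": [0.17, -0.088, 0.957], "translation": [123.9, -104.2, -19.1], "jaw": 0},
])

```text
time: 9.18
eef_pos: [596.2, -136.6, 182.6]
tcp_rot: [0.326, 0.627, 0.326, 0.628]
ft_force: [0.0, 0.9, 0.0]
grip_width: 1.0
```

Run:
```python
from h import *
a=np.radians(35);x=np.array([0,np.cos(a),-np.sin(a)]);T=frame(x,[1,0,0])
g=np.array([596,-31,108])-9*x
plan((g-120*x,T),(g,T))
a=shot('scene','i.png');print(find('scene','broken_center')[:2])
cv2.imwrite('pics/i1.png',cv2.resize(a[80:280,80:320],(720,600))[:,:,::-1])
```

```text
t 9.18 p [ 596.2 -136.6  182.6] q [-0.59  0.27  1.56  0.79  1.87 -0.57]
dr [0.001, 0.0, 0.002] tr [0.3, -0.6, -0.2]
dr [0.001, 0.0, 0.002] tr [120.3, -0.3, -0.2]
[(0.91, array([597.8, -26.5, 104.5])), (0.74, array([ 422.5, -259.4,   45.1]))]
```

View pics/i1.png

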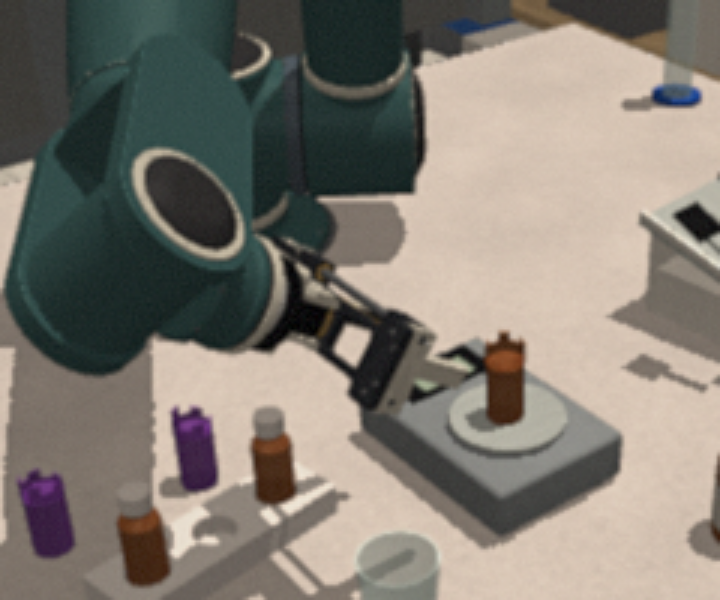

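J4 went positive (0.79) with room to spare, and the vial is in front of the jaws. I'll advance and grip.

carry_out([
  {"dr": [0, 0, 0], "translation": [40, 0, 0], "jaw": 0},
  {"dr": [0, 0, 0], "translation": [85, 0, 0], "jaw": 0},
  {"dr": [0, 0, 0], "translation": [112, 0, 0], "jaw": 0},
  {"dr": [0, 0, 0], "translation": [121, 0, 0], "jaw": 0},
  {"dr": [0, 0, 0], "translation": [121, 0, 0], "jaw": 1},
  {"dr": [0, 0, 0], "translation": [121, 0, 0], "jaw": 1},
  {"dr": [0, 0, 0], "translation": [121, 0, 0], "jaw": 1},
  {"dr": [0, 0, 0], "translation": [121, 0, 0], "jaw": 1},
  {"dr": [0, 0, 0], "translation": [121, 0, 0], "jaw": 1},
  {"dr": [0, 0, 0], "translation": [121, 0, 0], "jaw": 1},
  {"dr": [0, 0, 0], "translation": [121, 0, 0], "jaw": 1},
])

```text
time: 10.65
eef_pos: [596.0, -37.6, 112.6]
tcp_rot: [0.327, 0.627, 0.326, 0.627]
ft_force: [0.5, 0.6, 0.2]
grip_width: 0.379
```

Run:
```python
from h import *
s=robot.observe();print(s['grip_width'],s['ft_force'])
M=R.from_quat(s['tcp_rot']).as_matrix();p=np.array(s['eef_pos'])
plan((p+[0,0,150],M))
```

```text
0.3791149018233293 [0.54388494 0.6219163  0.23345054]
t 10.65 p [596.  -37.6 112.6] q [-0.46  0.24  1.72  0.83  1.69 -0.58]
dr [0.0, 0.0, 0.0] tr [-86.1, 122.9, -0.1]
```

carry_out([
  {"dr": [0, 0, 0], "translation": [-23, 33, 0], "jaw": 1},
  {"dr": [0, 0, 0], "translation": [-46, 66, 0], "jaw": 1},
  {"dr": [0, 0, 0], "translation": [-69, 98, 0], "jaw": 1},
  {"dr": [0, 0, 0], "translation": [-86, 123, 0], "jaw": 1},
  {"dr": [0, 0, 0], "translation": [-86, 123, 0], "jaw": 1},
])

```text
time: 11.28
eef_pos: [596.4, -37.6, 264.8]
tcp_rot: [0.325, 0.627, 0.326, 0.628]
ft_force: [0.2, -0.1, -1.3]
grip_width: 0.383
```

```bash
cat >> h.py <<'E'
yaw=.117;ex=np.array([np.cos(yaw),np.sin(yaw),0]);ey=np.array([-np.sin(yaw),np.cos(yaw),0]);ez=np.array([0,0,1.]);O=np.array([617,362,0.])
def place(cx,axz,phi=np.radians(8)):
    n=np.sin(phi)*ex+np.cos(phi)*ez; j=np.cos(phi)*ex-np.sin(phi)*ez
    x=-np.sin(np.radians(35))*ey-np.cos(np.radians(35))*n
    return O+cx*ex+axz*ez-9*x, frame(x,j)
E
python3 - <<'E'
from h import *
s=robot.observe();print(s['grip_width'],s['ft_force'])
M=R.from_quat(s['tcp_rot']).as_matrix();P,T=place(-105,121);print(P.round(1),(T@M.T@ez).round(2))
plan((P+[0,0,110],T))
E
```

```text
0.38290351421693836 [ 0.19948433 -0.09792086 -1.31363455]
[513.1 355.  128.3] [-0.11  0.99  0.  ]
t 11.28 p [596.4 -37.6 264.8] q [-0.46  0.11  1.6   0.87  1.86 -0.4 ]
dr [-0.101, 0.178, -1.572] tr [336.3, 204.2, -83.4]
```

carry_out([
  {"dr": [-0.012, 0.022, -0.19], "translation": [30, 18, -7], "jaw": 1},
  {"dr": [-0.024, 0.044, -0.38], "translation": [70, 43, -17], "jaw": 1},
  {"dr": [-0.036, 0.065, -0.57], "translation": [110, 67, -27], "jaw": 1},
  {"dr": [-0.048, 0.086, -0.76], "translation": [155, 94, -38], "jaw": 1},
  {"dr": [-0.06, 0.107, -0.95], "translation": [200, 121, -50], "jaw": 1},
  {"dr": [-0.072, 0.13, -1.14], "translation": [245, 149, -61], "jaw": 1},
  {"dr": [-0.085, 0.15, -1.33], "translation": [290, 176, -72], "jaw": 1},
  {"dr": [-0.101, 0.178, -1.5], "translation": [320, 194, -79], "jaw": 1},
  {"dr": [-0.101, 0.178, -1.572], "translation": [336.3, 204.2, -83.4], "jaw": 1},
  {"dr": [-0.101, 0.178, -1.572], "translation": [336.3, 204.2, -83.4], "jaw": 1},
  {"dr": [-0.101, 0.178, -1.572], "translation": [336.3, 204.2, -83.4], "jaw": 1},
  {"dr": [-0.101, 0.178, -1.572], "translation": [336.3, 204.2, -83.4], "jaw": 1},
  {"dr": [-0.101, 0.178, -1.572], "translation": [336.3, 204.2, -83.4], "jaw": 1},
])

```text
time: 12.9
eef_pos: [513.1, 354.2, 237.8]
tcp_rot: [-0.267, 0.706, -0.159, 0.636]
ft_force: [0.1, -0.2, -0.6]
grip_width: 0.38
```

Run:
```python
from h import *
s=robot.observe();print(s['grip_width'],s['ft_force'])
P,T=place(-105,121);plan((P,T),(P+[0,0,60],T))
a=shot('scene','k.png');print(find('scene','broken_center')[:2], 'expect',P+[0,0,103])
cv2.imwrite('pics/k1.png',cv2.resize(a[60:240,240:456],(720,600))[:,:,::-1])
```

```text
0.38038846733029374 [ 0.06292019 -0.17331583 -0.62609586]
t 12.9 p [513.1 354.2 237.8] q [ 0.74  0.27  1.35 -0.44  1.97  0.5 ]
dr [0.0, -0.002, -0.003] tr [88.5, 62.5, 15.6]
dr [0.0, -0.002, -0.003] tr [39.7, 28.6, 7.1]
[(0.7, array([ 427.1, -261.5,   44.5])), (0.69, array([ 428. , -407.3,   40.9]))] expect [513.13427477 354.98967711 231.30062102]
```

View pics/k1.png

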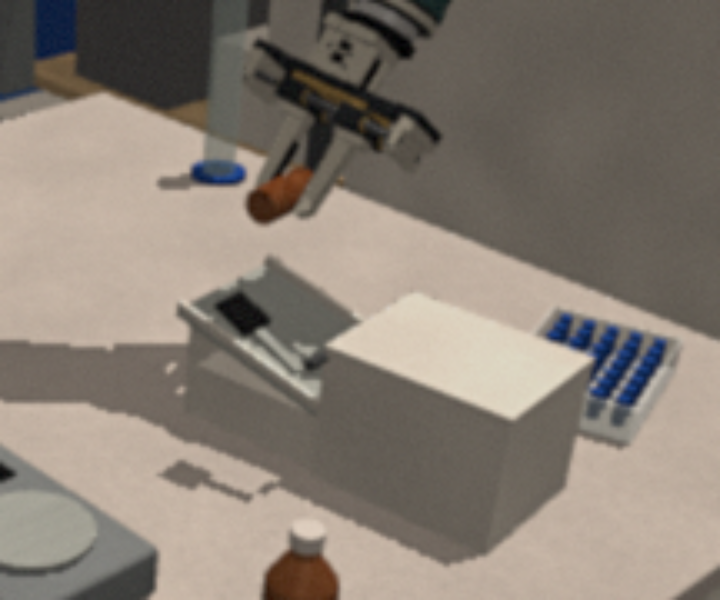

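The vial hangs level along the chute's y axis over the tray, and the flap is shut. I'll lower it until contact or the target height.

carry_out([
  {"dr": [0, 0, 0], "translation": [30, 21, 5], "jaw": 1},
  {"dr": [0, 0, 0], "translation": [60, 43, 11], "jaw": 1},
  {"dr": [0, 0, 0], "translation": [78, 55, 14], "jaw": 1},
  {"dr": [0, 0, 0], "translation": [86, 61, 15.2], "jaw": 1},
  {"dr": [0, 0, 0], "translation": [88.5, 62.5, 15.6], "jaw": 1},
  {"dr": [0, 0, 0], "translation": [88.5, 62.5, 15.6], "jaw": 1},
])

```text
time: 13.75
eef_pos: [513.0, 356.0, 128.6]
tcp_rot: [-0.268, 0.706, -0.159, 0.636]
ft_force: [0.6, 0.4, -0.1]
grip_width: 0.38
```

carry_out([
  {"dr": [0, 0, 0], "translation": [2.4, 1.7, 0.4], "jaw": 1},
  {"dr": [0, 0, 0], "translation": [2.4, 1.7, 0.4], "jaw": 0.5},
  {"dr": [0, 0, 0], "translation": [2.4, 1.7, 0.4], "jaw": 0.45},
  {"dr": [0, 0, 0], "translation": [2.4, 1.7, 0.4], "jaw": 0.45},
  {"dr": [0, 0, 0], "translation": [2.4, 1.7, 0.4], "jaw": 0.4},
  {"dr": [0, 0, 0], "translation": [-4, -3, -0.7], "jaw": 0.4},
  {"dr": [0, 0, 0], "translation": [-12, -8.5, -2.1], "jaw": 0.4},
  {"dr": [0, 0, 0], "translation": [-24, -17, -4.2], "jaw": 0.4},
  {"dr": [0, 0, 0], "translation": [-48, -34, -8.5], "jaw": 0.4},
  {"dr": [0, 0, 0], "translation": [-72, -51, -12.8], "jaw": 0.4},
  {"dr": [0, 0, 0], "translation": [-96, -68, -17], "jaw": 0.4},
  {"dr": [0, 0, 0], "translation": [-96, -68, -17], "jaw": 0.4},
])

```text
time: 15.25
eef_pos: [513.1, 355.2, 250.0]
tcp_rot: [-0.267, 0.705, -0.159, 0.637]
ft_force: [-0.8, -0.0, -0.3]
grip_width: 0.6
```

Run:
```python
from h import *
a=shot('scene','l.png');print(find('scene','broken_center')[:3]);b=shot('top','m.png');print(find('top','broken_center')[:3])
print('expect',(O-20*ex+93*ez).round(1))
cv2.imwrite('pics/l1.png',np.hstack([cv2.resize(a[60:240,240:456],(400,333)),cv2.resize(b[120:280,70:262],(400,333))])[:,:,::-1])
P=O-71*ex-112*ey
T=frame([0,0,-1],ex)
plan((P+ez*240,T),(P+ez*190,T),(P+ez*105,T))
```

```text
[(0.86, array([ 423.6, -262.3,   43.2])), (0.63, array([ 427.6, -406.9,   40.8])), (0.61, array([594.9, -30.1,  65.1]))]
[(0.97, array([594.6, 360.9,  95.3])), (0.77, array([ 427.5, -406.3,   42.8])), (0.53, array([ 428.8, -266. ,   39.7]))]
expect [597.1 359.7  93. ]
t 15.45 p [512.5 354.8 245.6] q [ 0.74  0.27  1.34 -0.45  1.98  0.5 ]
dr [0.044, -0.139, 0.608] tr [67.6, -95.5, 34.1]
dr [0.044, -0.139, 0.608] tr [108.2, -67.2, 41.2]
dr [0.044, -0.139, 0.608] tr [177.2, -19.1, 53.4]
```

View pics/l1.png

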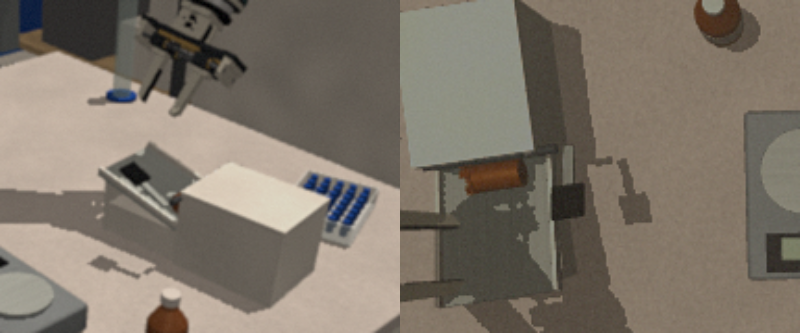

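The vial came to rest against the shut flap at (595,361,95), which matches what I expected, and it is let go. Next is the lever: close the jaws and go above the pad.

Run:
```python
from h import *
P=O-71*ex-112*ey
T=frame([0,0,-1],ey)
plan((P+ez*215,T))
```

```text
t 15.45 p [512.5 354.8 245.6] q [ 0.74  0.27  1.34 -0.45  1.98  0.5 ]
dr [-1.471, -0.582, 0.365] tr [87.9, -81.4, 37.6]
```

carry_out([
  {"dr": [-1.471, -0.582, 0.365], "translation": [30, -65, 20], "jaw": 1},
  {"dr": [-1.471, -0.582, 0.365], "translation": [40, -75, 25], "jaw": 1},
  {"dr": [-1.471, -0.582, 0.365], "translation": [60, -81.4, 30], "jaw": 1},
  {"dr": [-1.471, -0.582, 0.365], "translation": [87.9, -81.4, 37.6], "jaw": 1},
  {"dr": [-1.471, -0.582, 0.365], "translation": [87.9, -81.4, 37.6], "jaw": 1},
  {"dr": [-1.471, -0.582, 0.365], "translation": [87.9, -81.4, 37.6], "jaw": 1},
  {"dr": [-1.471, -0.582, 0.365], "translation": [87.9, -81.4, 37.6], "jaw": 1},
  {"dr": [-1.471, -0.582, 0.365], "translation": [87.9, -81.4, 37.6], "jaw": 1},
  {"dr": [-1.471, -0.582, 0.365], "translation": [87.9, -81.4, 37.6], "jaw": 1},
  {"dr": [-1.471, -0.582, 0.365], "translation": [87.9, -81.4, 37.6], "jaw": 1},
  {"dr": [-1.471, -0.582, 0.365], "translation": [87.9, -81.4, 37.6], "jaw": 1},
  {"dr": [-1.471, -0.582, 0.365], "translation": [87.9, -81.4, 37.6], "jaw": 1},
])

```text
time: 16.95
eef_pos: [559.5, 242.9, 215.6]
tcp_rot: [0.528, -0.47, -0.528, -0.471]
ft_force: [-0.3, 0.1, -0.8]
grip_width: 0.007
```

Run:
```python
from h import *
P=O-71*ex-112*ey
T=frame([0,0,-1],ey)
plan((P+ez*108,T)); s=robot.observe();print(s['grip_width'])
a=shot('scene','n.png')
cv2.imwrite('pics/n1.png',cv2.resize(a[60:240,240:456],(720,600))[:,:,::-1])
```

```text
t 16.95 p [559.5 242.9 215.6] q [ 0.37 -0.02  1.62 -0.    1.54 -1.32]
dr [-0.001, 0.0, 0.002] tr [107.6, 0.2, -0.4]
0.007076502938844895
```

View pics/n1.png

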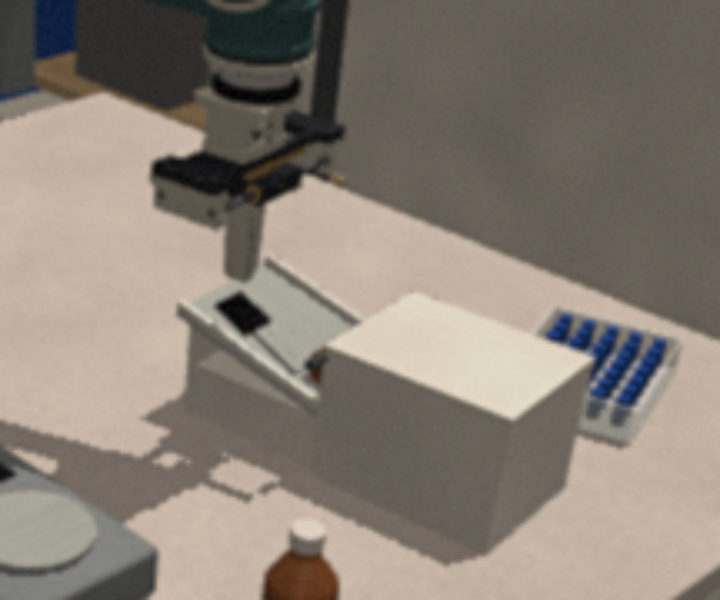

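The closed fingers are right above the lever pad. I'll press it down 107 mm (to about 1.1 rad) and hold.

carry_out([
  {"dr": [0, 0, 0], "translation": [25, 0, 0], "jaw": 1},
  {"dr": [0, 0, 0], "translation": [45, 0, 0], "jaw": 1},
  {"dr": [0, 0, 0], "translation": [65, 0, 0], "jaw": 1},
  {"dr": [0, 0, 0], "translation": [85, 0, 0], "jaw": 1},
  {"dr": [0, 0, 0], "translation": [100, 0, 0], "jaw": 1},
  {"dr": [0, 0, 0], "translation": [107, 0, 0], "jaw": 1},
  {"dr": [0, 0, 0], "translation": [107, 0, 0], "jaw": 1},
  {"dr": [0, 0, 0], "translation": [107, 0, 0], "jaw": 1},
  {"dr": [0, 0, 0], "translation": [107, 0, 0], "jaw": 1},
  {"dr": [0, 0, 0], "translation": [107, 0, 0], "jaw": 1},
  {"dr": [0, 0, 0], "translation": [107, 0, 0], "jaw": 1},
  {"dr": [0, 0, 0], "translation": [107, 0, 0], "jaw": 1},
  {"dr": [0, 0, 0], "translation": [107, 0, 0], "jaw": 1},
  {"dr": [0, 0, 0], "translation": [107, 0, 0], "jaw": 1},
])

```text
time: 18.75
eef_pos: [559.9, 242.7, 108.9]
tcp_rot: [0.529, -0.469, -0.528, -0.471]
ft_force: [-3.5, -0.5, 1.4]
grip_width: 0.009
```

Run:
```python
from h import *
b=shot('top','o.png');print(find('top','broken_center')[:4]);a=shot('scene','p.png')
cv2.imwrite('pics/o1.png',np.hstack([cv2.resize(a[60:240,240:456],(400,333)),cv2.resize(b[120:280,70:262],(400,333))])[:,:,::-1])
print(robot.observe()['ft_force'])
```

```text
[(0.71, array([ 428.4, -407.1,   40.3])), (0.63, array([ 427.2, -264.1,   36.4]))]
[-2.90429672 -0.00532668  1.08049957]
```

View pics/o1.png

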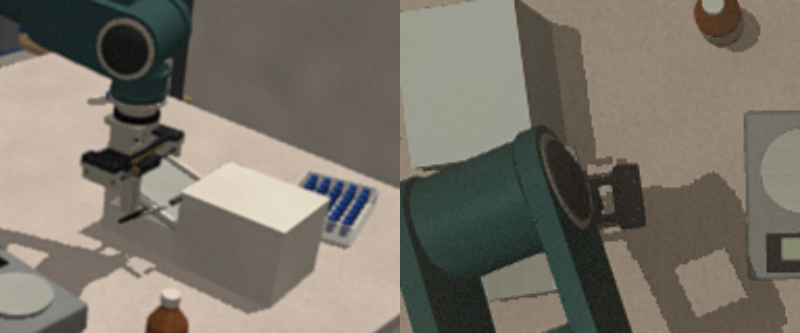

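The force (about −3, 0, +2 N) fits the lever pad pressed to about 1.1 rad, and the vial no longer shows on the tray. I'll let the lever up at a moderate speed and clear the view.

carry_out([
  {"dr": [0, 0, 0], "translation": [0, 0, 0], "jaw": 1},
  {"dr": [0, 0, 0], "translation": [-20, 0, 0], "jaw": 1},
  {"dr": [0, 0, 0], "translation": [-40, 0, 0], "jaw": 1},
  {"dr": [0, 0, 0], "translation": [-60, 0, 0], "jaw": 1},
  {"dr": [0, 0, 0], "translation": [-80, 0, 0], "jaw": 1},
  {"dr": [0, 0, 0], "translation": [-110, 0, 0], "jaw": 1},
  {"dr": [0, 0, 0], "translation": [-150, 0, 0], "jaw": 1},
  {"dr": [0, 0, 0], "translation": [-170, 0, -60], "jaw": 1},
  {"dr": [0, 0, 0], "translation": [-170, 0, -120], "jaw": 1},
  {"dr": [0, 0, 0], "translation": [-170, 0, -180], "jaw": 1},
  {"dr": [0, 0, 0], "translation": [-170, 0, -200], "jaw": 1},
  {"dr": [0, 0, 0], "translation": [-170, 0, -200], "jaw": 1},
  {"dr": [0, 0, 0], "translation": [-170, 0, -200], "jaw": 1},
])

```text
time: 20.52
eef_pos: [582.9, 44.9, 278.9]
tcp_rot: [0.529, -0.469, -0.528, -0.47]
ft_force: [-0.4, 0.1, 0.8]
grip_width: 0.006
```

Run:
```python
from h import *
b=shot('top','q.png');a=shot('scene','r.png')
for n in('top','scene'):
  for q in('broken_center','lever_pad','beaker','reagent','sound1_center'): print(n,q,find(n,q)[:3])
cv2.imwrite('pics/q1.png',np.hstack([cv2.resize(a[100:300,80:420],(400,235)),cv2.resize(b[120:280,70:262],(282,235))])[:,:,::-1])
s=robot.observe();print(s['time'],s['ft_force'],s['eef_pos'])
```

```text
top broken_center [(0.8, array([ 426.8, -405. ,   39.7])), (0.63, array([ 427. , -262.2,   35.9]))]
top lever_pad [(0.58, array([564.6, 244.7, 166.6]))]
top beaker [(0.71, array([ 721.6, -241.9,    1.6]))]
top reagent [(0.9, array([802.3,  78.4,  -3.9])), (0.47, array([ 520.7, -239. ,   48.2]))]
top sound1_center [(0.64, array([ 537.9, -368.5,   51. ]))]
scene broken_center [(0.9, array([ 425.6, -260.6,   42.2])), (0.65, array([ 432. , -407.7,   40.7])), (0.59, array([619.9, 366. ,   0. ]))]
scene lever_pad [(0.61, array([568.4, 247.7, 170.3]))]
scene beaker [(0.81, array([ 718.1, -241.4,    1.8])), (0.48, array([803.4,  74.1,   6.3]))]
scene reagent [(0.64, array([804.8,  75.5,   2.8])), (0.6, array([596. , -27.8,  63.5]))]
scene sound1_center [(0.83, array([ 542.4, -371. ,   50.6]))]
21.125 [-0.2291327  -0.96374217 -0.04416548] [582.95407798  43.98331696 278.67352763]
```

View pics/q1.png

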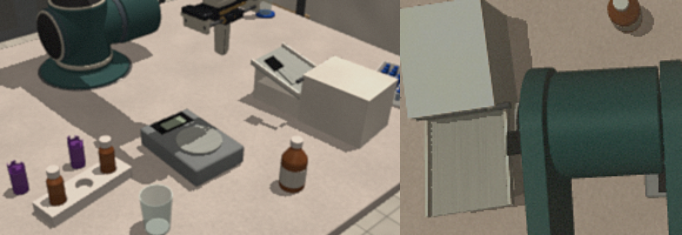

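The tray is empty, the vial is no longer visible anywhere outside the bin, and the lever is back at rest (z about 167). Everything else stands where it was and the robot is clear, so I'm handing in.

```bash
python3 -c "
from rig import robot
print(robot.hand_in())"
```

```text
the job is handed in; nothing more can be done
None
```

The job is handed in, at about 21 s of the 64 s allowed. No verdict was given, so the results below rest on my own last checks.

**What I did**
- I took the broken vial from the rack's middle hole and stood it on the balance pan. It was let go there for well over a second.
- I picked it up again round its body with a tilted grip and laid it across the tray. It rolled down and rested against the shut flap at (595, 361, 95) mm.
- I held the lever down to about 1.1 rad for roughly a second, then let the flap spring shut.

**What the last checks showed**
- **Vial:** the tray is empty and the vial shows nowhere outside the bin. That it lies in the hidden bin is inferred, because no camera sees inside.
- **Flap:** the lever is back at its rest height of about 167–170 mm, so the flap is shut. I did not read the flap angle directly, during the press or at the end.
- **Other things:** both sound vials, the beaker and the bottle stand where they were, to within the networks' few mm. The second sound vial I checked only in the picture.
- **Robot:** the arm touches nothing.

**What disagreed:** at the end the networks still reported `broken_center` at the two purple look-alikes. The scene camera also gave a weaker hit at the chute's origin, which I took to be false.

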